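# Centre-punch the pump strip through the jig

### The job

The pump's mounting strip is clamped in the steel jig and needs a centre-punch mark before drilling. Take the spring-loaded automatic punch out of its wooden stand, put its nose down the jig's guide hole and press it straight down on the strip until it snaps, easing off at once so that it is not rammed against its stop. Then stand the punch back in its hole, fully home and let go, and leave the other things on the table where they are.

Things in the scene. Friction and masses are not known exactly. Their poses are not given: they have to be found in the camera images.
- punch_grip (a point): Automatic centre punch: a round steel tool 136 mm long, 0.15 kg, nose down in its stand. This point is on its axis where it is gripped, 101 mm above the tip, 35 mm below the top; z points from nose to cap. Barrel: 18 mm in diameter, knurled, begins 40 mm above the tip, lower edge narrowed. In the stand this point is 105 mm above the table, the barrel free above 70 mm.
- punch_tip (a point): The point of the punch's nose where it stands with the spring relaxed (fixed to the barrel: it does not show the nose's retraction). The nose is a rod 8 mm in diameter and 40 mm long, ending in a short blunt cone.
- nose (a joint): How far the nose is pushed into the barrel, in m: 0 relaxed, 0.0088 at the hard stop. The spring's force climbs from 3 N to about 10 N at about 6 mm, where it trips and drops to about 4 N by 7.5 mm: felt as a rise, then a sudden drop. It counts as tripped from 6.8 mm. At the stop the force shoots up; over 22 N on the nose spoils the tip. It springs back when lifted.
- guide (a point): Centre of the mouth of the jig's guide hole, in the top face of its bridge, 36 mm above the table; z up. Vertical hole 11 mm in diameter through the 8 mm thick bridge, with a 3 mm countersink. Below lies the strip's face, on packing of unknown thickness: somewhere between 9 and 24 mm under the mouth.
- jig: The fixed steel jig: base 100 (x) by 76 mm, two cheeks and a bridge 60 by 76 mm over the middle. Origin under its centre, below the guide hole. The aluminium strip, 36 mm wide and 186 mm long, runs through it along x.
- stand_mouth (a point): Centre of the mouth of the hole in the punch's stand, a fixed dark wooden block 70 by 70 by 70 mm; this point is in its top face, 70 mm above the table; z up. The hole is 21 mm in diameter for 26 mm, with a 3 mm countersink, then 12 mm for the nose. At home the barrel's lower end rests on the step, 44 mm above the table, punch upright.
- tray: Bystander: a green ceramic tray, 108 mm in diameter and 22 mm high, with black valve caps in it. Origin at the centre of its underside.
- hex_key: Bystander: a bent steel hex key, 90 by 33 mm and 6 mm thick, lying flat. Origin under the middle of its long arm.
- brake_lever: Bystander: a chrome bicycle brake lever, 145 mm long and 22 mm high, lying flat. Origin under its middle.
- pump: Bystander: a black plastic hand pump, 250 mm long and 31 mm thick, lying down. Origin under its middle, x along it.
- bell: Bystander: a brass bicycle bell, 54 mm in diameter and 34 mm high. Origin at the centre of its underside.
- spanner: Bystander: a steel spanner lying flat. Origin under it, x along it.
- tyre_lever: Bystander: a grey plastic tyre lever, 116 mm long, 22 mm wide and 9 mm high, lying flat. Origin under its middle.
Not all that is in view belongs to the job. Several things look just like the jig: the one meant starts nearest to the robot's base.

How it is judged (in metres and radians):
On the way:
1. the punch, upright in the guide hole, is pressed on the strip until it has tripped (value of joint nose above 0.0068 m and horizontal distance between punch_tip and guide below 0.005 m and z of punch_tip in the frame of guide below -0.015 m and angle between punch_tip's own z axis and vertical below 0.14 rad), for 0.04 s.
At the end, for the whole second after the job is handed in: The punch has been tripped on the strip through the guide hole (nose in by more than 6.8 mm, tip within 5 mm of the hole's axis, tilt under 0.14 rad) and then stands at rest in its stand: tip within 6 mm of the hole's axis, barrel seated within 3 mm of its step, tilt under 0.15 rad, nose relaxed (horizontal distance between punch_tip and stand_mouth below 0.006 m and z of punch_grip in the frame of stand_mouth between 0.031 and 0.038 m and angle between punch_grip's own z axis and vertical below 0.15 rad and value of joint nose below 0.001 m and linear speed of punch below 0.02 m/s); the robot touches nothing.
It fails at once if the nose is pushed on the strip or the jig with more than 22 N (contact force between nose and strip above 22 N or contact force between nose and jig above 22 N).
It fails at once if a bystander is moved by more than 20 mm (distance of any of tray, hex_key, brake_lever, pump, bell, spanner, tyre_lever from where it was at the start of the episode above 0.02 m).
It also fails if it takes over 69 s, if anything falls off the work surface, if the arm or the gripper's body presses on something with over 40 N, if the wrist force passes 120 N, or if a joint passes its speed limit or range.

### The arm

A 6-joint arm with a two-finger parallel gripper is mounted at the origin on the work surface. World frame = base frame: x ahead of the robot, y to its left, z up, the work surface at z = 0. Lengths are in mm, angles in rad, forces in N, time in s.
With the tool pointing down it reaches from about 300 to 775 mm from the base axis. Payload 14.6 kg.
Tool frame: the origin (TCP) lies at the very end of the fingers, on their centre line; the grasp point (between the pads) lies 19 mm behind it; y points along the fingers, z is the direction in which the jaws open and shut, and the axes are right-handed (so a half turn about y gives the same grasp; the last joint's range is limited). The gripper opens to 94 mm and grips with 3 to 60 N. Pads are 16 mm wide; open, the fingers measure 119 mm over their backs; the gripper's body (75 mm by 177 mm) begins 78 mm behind the grasp point.
Start: joints at [1.091, 0.3, 1.521, -0, 1.321, -0.067], TCP at [220.643, 503.792, 205.446] pointing down, gripper open.
Joint ranges: [-3.03, 3.03], [-0.79, 2.21], [0.23, 2.52], [-1.04, 4.18], [0, 3.07], [-2.55, 2.55]. Speed limits (rad/s): [2.22, 2.22, 2.57, 3.14, 3.14, 3.14].

### API

Orientations are given as [roll, pitch, yaw] about the fixed x, y, z axes, in that order (R = Rz(yaw) Ry(pitch) Rx(roll)).
In Python, from cell import monitor, optics, manip gives the robot as it stands.
- The arm moves only by the shell command python3 -m creep 'ROWS' [FORCE]. ROWS is JSON, a list of rows, each an object of numbers: "tx", "ty", "tz": the shift along the tool's x, y, z scaled (see below); "turn": the turn about the tool's y scaled (see below); "fingers": the finger opening in mm, from 0 to 94. In form: [{"tx": .., "ty": .., "tz": .., "turn": .., "fingers": ..}, ...]. A call has 1 to 20 rows; each row is the pose to reach, as a shift and turn from the pose measured when the call began, along the tool's axes at that moment, turning the shorter way round; what a row does not reach only later rows make up. The controller multiplies each number of a shift by 200 mm and each number of a turn by pi rad. A row lasts 1/10 s, in which the tool goes at most 50 mm and 8.59 degrees, less where a joint would pass 70% of its speed; a pose out of reach is approached as far as the arm can. A call with a number of a shift or a turn outside -1 to 1 is refused whole. A call with a gripper value outside its range is refused whole. The fingers move at their own pace and stop on an object; FORCE is the grip in N (left out, the last holds). Time passes only in rows, so rows that repeat a pose let the fingers close. It gives the time, the measured TCP pose, the force and the opening at its end, in the units of the state.
- monitor.read_state(): the state, without advancing time (a new reading comes with each control period).
- optics.camera(name): name is "side" or "top"; returns a dict with "frame" (480x640x3 uint8, red, green, blue), "range_z" (480x640 float32, mm along the optical axis (not along the pixel's ray), 0 where there is no reading), "fx", "fy", "cx", "cy" (pixels), "distortion" ([k1, k2, p1, p2, k3] as OpenCV has them; the pictures are not rectified), "R" (3x3) and "t" (3): a world point X has camera coordinates R X + t. Camera axes: x right, y down, z forward; pixel columns grow to the right and rows downward; lengths in mm; the calibration is good to about 2 mm. A picture is of the moment at which its call begins.
- manip.sign_off(): hands the job in, once; it reports no verdict.
The state is a dict: "clock": time; "joints": joint angles; "qd": joint speeds; "effort": joint torques, N m; "eef_pos": TCP position; "eef_rot": TCP orientation; "wrist_force": force on the tool from outside, world axes, zero at the start; "moment": the same for the moment, N m; "finger_gap": finger opening in mm.
Only numpy, scipy, OpenCV 4.12 (cv2) and the standard library are available. Lean on these libraries where they do the work, as an engineer would, in place of code of your own. Each camera call takes 0.05 s, during which the arm holds its last target.

## Working session

There is one attempt and no reset: what is moved stays moved. The work goes in short steps, Python scripts to look and compute and a shell command to move; the robot and the scene stay as the last step left them, time stands still between calls to the robot, and variables do not carry over. Pictures are saved under pics/ and viewed, and the job is handed in when it is done.

```bash
mkdir -p pics; ls
python3 - <<'E'
from cell import monitor, optics
import cv2,numpy as np
s=monitor.read_state();print(s)
for n in("top","side"):
    c=optics.camera(n)
    cv2.imwrite(f"pics/{n}0.png",c["frame"][:,:,::-1]);np.savez(f"{n}0.npz",**c)
    print(n,c["fx"],c["fy"],c["cx"],c["cy"],c["distortion"],c["R"],c["t"])
E
```

```text
pics
{'clock': 0.0, 'joints': array([ 1.09137628e+00,  3.00453087e-01,  1.52159722e+00, -2.52386718e-05,
        1.32072621e+00, -6.66331804e-02]), 'qd': array([ 0.0015179 ,  0.00186021,  0.00011213,  0.0014841 , -0.00126137,
       -0.00142402]), 'effort': array([-7.90186514e-04, -5.31798220e+01, -3.52732229e+01,  7.08582834e-02,
        2.43041193e-02, -1.08804354e-04]), 'eef_pos': array([220.53735596, 503.54587422, 204.88939491]), 'eef_rot': array([-1.57197919e+00,  5.44344157e-05, -4.12780636e-01]), 'wrist_force': array([ 0.15714108, -0.47815321,  0.32156301]), 'moment': array([-0.04503529,  0.02828403,  0.00464396]), 'finger_gap': 93.6454792179032}
top 622.4250327925455 622.4250327925455 330.1157513078796 239.04603546370316 [-0.02091491  0.          0.          0.          0.        ] [[ 0.01021344 -0.99993734  0.00458316]
 [-0.99723699 -0.01052291 -0.07353673]
 [ 0.07358035 -0.00381943 -0.99728198]] [ -40.70760482  628.34539433 1816.92654789]
side 450.03201999158273 450.03201999158273 320.8653488190827 242.28778542772275 [-0.08577658  0.          0.          0.          0.        ] [[ 0.98321446 -0.18241686 -0.00366194]
 [-0.10107239 -0.52784429 -0.84330586]
 [ 0.15190027  0.82952064 -0.53742145]] [-621.42615877  107.53916436  956.88337929]
```

View pics/top0.png

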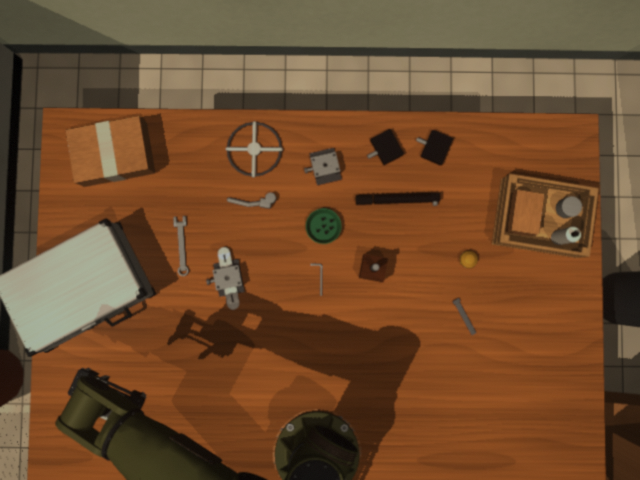

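View pics/side0.png

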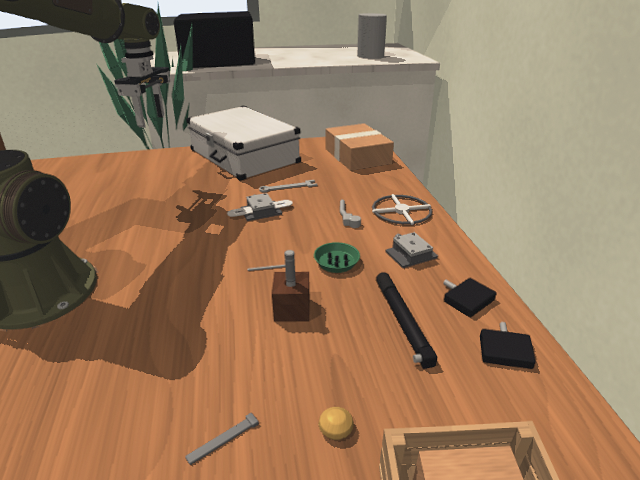

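```bash
cat > h.py <<'E'
import numpy as np,cv2
def load(n): return np.load(n,allow_pickle=True)
def K(c): return np.array([[c["fx"],0,c["cx"]],[0,c["fy"],c["cy"]],[0,0,1.]],float)
def ray(c,u,v):
    p=cv2.undistortPoints(np.array([[[u,v]]],float),K(c),np.array(c["distortion"],float))[0,0]
    R=np.array(c["R"]);t=np.array(c["t"]);return -R.T@t, R.T@np.array([p[0],p[1],1.])
def onz(c,u,v,z):
    o,d=ray(c,u,v);return o+d*(z-o[2])/d[2]
def proj(c,X):
    r,_=cv2.Rodrigues(np.array(c["R"]));return cv2.projectPoints(np.array(X,float).reshape(-1,1,3),r,np.array(c["t"],float),K(c),np.array(c["distortion"],float))[0][:,0]
def cloud(c):
    z=c["range_z"].astype(float);v,u=np.indices(z.shape)
    p=cv2.undistortPoints(np.stack([u,v],-1).reshape(-1,1,2).astype(float),K(c),np.array(c["distortion"],float)).reshape(*z.shape,2)
    P=np.dstack([p*z[...,None],z]);W=(P-np.array(c["t"]))@np.array(c["R"]);W[z==0]=np.nan;return W
E
python3 - <<'E'
from h import *
t=load("top0.npz");s=load("side0.npz")
def crop(c,x0,y0,w,h,k,f): cv2.imwrite(f,cv2.resize(c["frame"][y0:y0+h,x0:x0+w,::-1],None,fx=k,fy=k,interpolation=cv2.INTER_CUBIC))
crop(t,185,235,90,80,7,"pics/tjig.png");crop(t,340,230,75,65,8,"pics/tst.png");crop(s,220,180,90,60,8,"pics/sjig.png");crop(s,230,235,110,95,7,"pics/sst.png")
for n,c,pts in(("top",t,[(228,279),(325,166),(376,264)]),("side",s,[(262,203),(290,255),(290,280)])):
    W=cloud(c)
    for u,v in pts: print(n,u,v,W[v-2:v+3:2,u-4:u+5:2].round(0).reshape(-1,3)[::4].tolist())
E
```

```text
top 228 279 [[513.0, 275.0, 34.0], [514.0, 251.0, 36.0], [508.0, 257.0, 36.0], [502.0, 264.0, 30.0]]
top 325 166 [[850.0, -5.0, 40.0], [852.0, -29.0, 29.0], [845.0, -23.0, 34.0], [839.0, -17.0, 34.0]]
top 376 264 [[560.0, -155.0, 69.0], [561.0, -178.0, 69.0], [555.0, -172.0, 69.0], [547.0, -161.0, 144.0]]
side 262 203 [[505.0, 263.0, 37.0], [527.0, 259.0, 37.0], [521.0, 247.0, 37.0], [515.0, 235.0, 38.0]]
side 290 255 [[537.0, -160.0, 140.0], [575.0, 45.0, -0.0], [548.0, -166.0, 138.0], [544.0, -169.0, 136.0]]
side 290 280 [[534.0, -164.0, 85.0], [549.0, -166.0, 85.0], [545.0, -167.0, 81.0], [541.0, -166.0, 77.0]]
```

```bash
cd pics; python3 -c "
import cv2,numpy as np
a=[cv2.resize(cv2.imread(f),(400,300)) for f in('tjig.png','tst.png','sjig.png','sst.png')]
cv2.imwrite('quad.png',np.vstack([np.hstack(a[:2]),np.hstack(a[2:])]))"
```

```text
(no output)
```

View pics/quad.png

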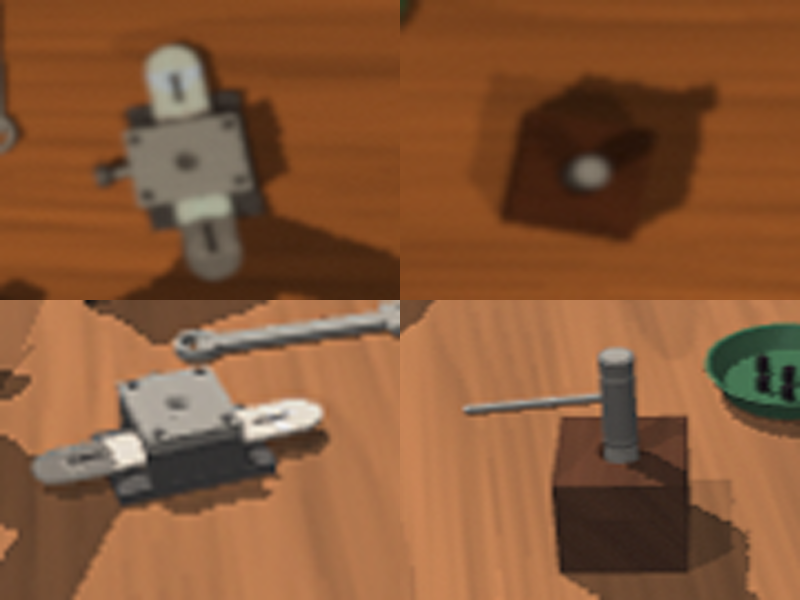

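Run:
```python
from h import *
t=load("top0.npz");s=load("side0.npz")
# hole: darkest blob near expected
for n,c,(u,v) in(("top",t,(227,278)),("side",s,(260,201))):
    g=cv2.cvtColor(c["frame"],cv2.COLOR_RGB2GRAY).astype(float)
    k=g[v-6:v+7,u-7:u+8];print(k.astype(int)[::1])
    r=4;p=g[v-r:v+r+1,u-r:u+r+1];w=np.clip(np.median(p)-8-p,0,None);yy,xx=np.indices(p.shape)
    uu=u-r+(w*xx).sum()/w.sum();vv=v-r+(w*yy).sum()/w.sum();print(n,"hole",uu,vv,onz(c,uu,vv,36))
    # bridge face from depth
    W=cloud(c);m=(abs(W[...,2]-36)<4)&(np.hypot(W[...,0]-512,W[...,1]-258)<55)
    P=W[m][:,:2].astype(np.float32);print(len(P),"z",np.median(W[m][:,2]),cv2.minAreaRect(P))
    # stand top
    m=(abs(W[...,2]-70)<4)&(np.hypot(W[...,0]-550,W[...,1]+165)<60);print("stand",m.sum(),np.median(W[m][:,2]),cv2.minAreaRect(W[m][:,:2].astype(np.float32)))
    m=(W[...,2]>80)&(W[...,2]<150)&(np.hypot(W[...,0]-550,W[...,1]+165)<60);Q=W[m];print("punch",m.sum(),Q[:,2].max(),Q.mean(0))
    vv,uu=np.nonzero(m);print("pix",uu.min(),uu.max(),vv.min(),vv.max())
```

```text
[[122 122 122 123 122 123 123 122 124 123 122 122 120 121 122]
 [122 123 121 121 122 122 122 121 123 122 123 121 122 120 121]
 [122 122 122 122 120 119 116 117 120 121 122 122 121 122 121]
 [122 122 122 119 115 107 103 106 113 120 121 123 122 122 123]
 [123 122 122 119 107  89  84  88  98 110 120 123 125 123 123]
 [123 124 123 115  98  75  69  74  83 101 117 123 125 123 122]
 [125 125 124 117  97  71  65  69  79  97 117 122 123 122 122]
 [125 125 126 121 107  83  72  75  87 104 118 122 123 123 122]
 [125 125 124 123 116 104  96  97 105 114 120 123 122 124 123]
 [124 125 124 123 122 119 116 116 119 122 122 123 124 123 123]
 [125 124 124 123 123 123 124 123 122 123 122 123 123 122 123]
 [124 125 123 125 123 124 124 123 123 124 123 123 124 124 124]
 [124 123 123 124 123 122 124 124 125 125 124 126 126 125 126]]
top hole 226.39137931034483 277.7396551724138 [511.22384739 267.79424687  36.        ]
329 z 35.64211521840592 ((511.2245178222656, 265.5365905761719), (59.69365692138672, 76.52207946777344), 11.867476463317871)
stand 369 70.14439132546275 ((543.4943237304688, -160.20925903320312
[... 704 characters left out ...]
7 167 168 169]
 [171 169 167 168 169 169 169 168 167 168 170 169 168 168 168]
 [173 161 144 154 168 170 170 169 169 169 167 166 166 163 153]
 [164 128  85  97 142 168 168 166 165 155 131 120 110  87  74]
 [147 128  87 128 150 120 110  85  75  77  78  78  76  79  81]]
side hole 259.18470149253733 200.36940298507463 [508.99045706 267.51683894  36.        ]
294 z 36.53512650290719 ((510.825927734375, 266.1046447753906), (58.6702995300293, 78.97500610351562), 12.290508270263672)
stand 748 69.90455397445135 ((541.8638916015625, -159.4752197265625), (74.49588012695312, 70.25965881347656), 80.2291259765625)
punch 298 141.71768302024373 [ 541.60144852 -164.54926097  114.61650637]
pix 284 294 250 281
```

Run:
```python
from h import *
t=load("top0.npz");s=load("side0.npz")
f=t["frame"];hsv=cv2.cvtColor(f,cv2.COLOR_RGB2HSV)
m=np.zeros(f.shape[:2],np.uint8);m[255:280,362:392]=((hsv[255:280,362:392,1]<90)&(hsv[255:280,362:392,2]>70))
v,u=np.nonzero(m);print(len(u),u.min(),u.max(),v.min(),v.max(),u.mean(),v.mean(),onz(t,u.mean(),v.mean(),140))
f=s["frame"];hsv=cv2.cvtColor(f,cv2.COLOR_RGB2HSV)
m=(hsv[...,1]<60)
for r in range(250,284,4):
    uu=np.nonzero(m[r,282:300])[0]+282;print(r,uu.min(),uu.max(),uu.mean())
# predicted pixel of axis for candidate
for X in((543.5,-160.2),(542,-160)):
    print(X,[proj(s,[*X,z])[0].round(1).tolist() for z in(75,105,140)],[proj(t,[*X,z])[0].round(1).tolist() for z in(75,105,140)])
from cell import monitor
st=monitor.read_state();R=cv2.Rodrigues(np.zeros(3))[0]
from scipy.spatial.transform import Rotation as Ro
print(Ro.from_euler('xyz',st["eef_rot"]).as_matrix().round(4),st["eef_pos"])
```

```text
40 372 378 264 270 375.075 266.8 [ 544.60761322 -158.62648915  140.        ]
250 288 290 289.0
254 285 293 289.0
258 286 293 289.5
262 286 293 289.5
266 282 294 288.0
270 286 294 290.0
274 286 294 290.0
278 286 294 290.0
282 286 294 290.0
(543.5, -160.2) [[290.7, 280.7], [290.1, 268.0], [289.3, 252.6]] [[373.9, 267.9], [374.7, 267.6], [375.6, 267.2]]
(542, -160) [[289.9, 280.7], [289.3, 268.0], [288.5, 252.7]] [[373.8, 268.4], [374.6, 268.1], [375.6, 267.8]]
[[ 9.160e-01 -4.000e-04  4.011e-01]
 [-4.011e-01 -9.000e-04  9.160e-01]
 [-0.000e+00 -1.000e+00 -1.000e-03]] [220.54914393 503.60170987 204.96054944]
```

```bash
python3 -m creep '[{"tx":0.95,"ty":0,"tz":-0.8,"turn":0,"fingers":60},{"tx":0.95,"ty":0,"tz":-0.8,"turn":0,"fingers":60},{"tx":0.95,"ty":0,"tz":-0.8,"turn":0,"fingers":60},{"tx":0.95,"ty":0,"tz":-0.8,"turn":0,"fingers":60},{"tx":0.95,"ty":0,"tz":-0.8,"turn":0,"fingers":60},{"tx":0.95,"ty":0,"tz":-0.8,"turn":0,"fingers":60},{"tx":0.95,"ty":0,"tz":-0.8,"turn":0,"fingers":60}]' 20
python3 -m creep '[{"tx":0.95,"ty":0,"tz":-0.8,"turn":0,"fingers":60},{"tx":0.95,"ty":0,"tz":-0.8,"turn":0,"fingers":60},{"tx":0.95,"ty":0,"tz":-0.8,"turn":0,"fingers":60},{"tx":0.95,"ty":0,"tz":-0.8,"turn":0,"fingers":60},{"tx":0.95,"ty":0,"tz":-0.8,"turn":0,"fingers":60},{"tx":0.95,"ty":0,"tz":-0.8,"turn":0,"fingers":60},{"tx":0.95,"ty":0,"tz":-0.8,"turn":0,"fingers":60}]' 20
cat >> h.py <<'E'
def need(x,y,z):
    from cell import monitor
    from scipy.spatial.transform import Rotation as Ro
    s=monitor.read_state();R=Ro.from_euler('xyz',s["eef_rot"]).as_matrix();d=np.array([x,y,z])-s["eef_pos"]
    print("t",s["clock"],"pos",s["eef_pos"].round(2),"tooly",R[:,1].round(4),"F",s["wrist_force"].round(2),"gap",round(s["finger_gap"],2),"rows",(R.T@d/200).round(4))
E
python3 -c "from h import *;need(543.3,-159.8,205)"
```

```text
clock: 0.8
eef_pos: [330.7, 280.3, 205.1]
eef_rot: [-1.572, 0.0, -0.415]
wrist_force: [0.2, 0.7, 0.2]
finger_gap: 59.7
clock: 1.5
eef_pos: [440.1, 57.8, 204.8]
eef_rot: [-1.572, 0.001, -0.416]
wrist_force: [0.3, 1.2, 0.2]
finger_gap: 60.0
t 1.5 pos [440.14  57.76 204.85] tooly [-1.5e-03 -5.0e-04 -1.0e+00] F [0.29 1.22 0.18] gap 59.95 rows [ 0.9112 -0.001  -0.7868]
```

```bash
python3 -m creep '[{"tx":0.911,"ty":0,"tz":-0.787,"turn":0,"fingers":60},{"tx":0.911,"ty":0,"tz":-0.787,"turn":0,"fingers":60},{"tx":0.911,"ty":0,"tz":-0.787,"turn":0,"fingers":60},{"tx":0.911,"ty":0,"tz":-0.787,"turn":0,"fingers":60},{"tx":0.911,"ty":0,"tz":-0.787,"turn":0,"fingers":60},{"tx":0.911,"ty":0,"tz":-0.787,"turn":0,"fingers":60},{"tx":0.911,"ty":0,"tz":-0.787,"turn":0,"fingers":60},{"tx":0.911,"ty":0,"tz":-0.787,"turn":0,"fingers":60},{"tx":0.911,"ty":0,"tz":-0.787,"turn":0,"fingers":60}]' 20
python3 - <<'E'
from h import *
from cell import optics
need(543.3,-159.8,86)
s=optics.camera("side");t=optics.camera("top")
a=cv2.resize(s["frame"][180:300,230:350,::-1],(400,400),interpolation=2);b=cv2.resize(t["frame"][215:315,325:425,::-1],(400,400),interpolation=2)
cv2.imwrite("pics/above.png",np.hstack([a,b]))
E
```

```text
clock: 2.4
eef_pos: [543.3, -158.0, 205.2]
eef_rot: [-1.572, 0.001, -0.413]
wrist_force: [0.1, 0.5, -0.4]
finger_gap: 59.8
t 2.4 pos [ 543.29 -158.01  205.15] tooly [-1.1e-03 -5.0e-04 -1.0e+00] F [ 0.05  0.49 -0.35] gap 59.75 rows [ 0.0041  0.5958 -0.0076]
```

View pics/above.png

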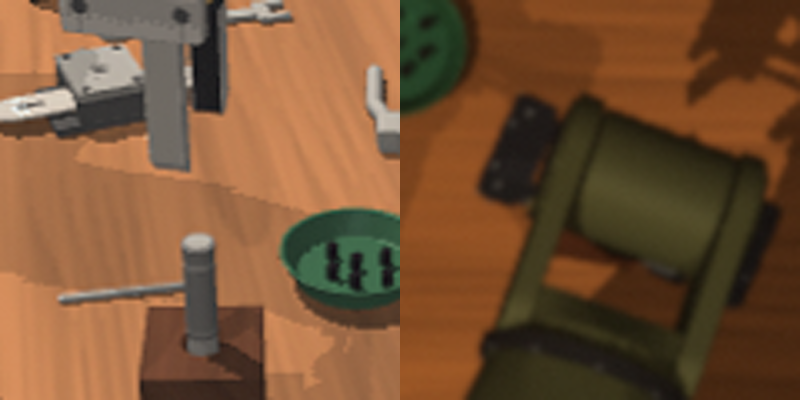

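Gripper hangs open above the punch: finger midpoint near crop (189,138), extrapolated punch axis near (192,138). Stand and punch stand undisturbed. Descending.

```bash
python3 -m creep '[{"tx":0.004,"ty":0.1,"tz":-0.007,"turn":0,"fingers":60},{"tx":0.004,"ty":0.25,"tz":-0.007,"turn":0,"fingers":60},{"tx":0.004,"ty":0.4,"tz":-0.007,"turn":0,"fingers":60},{"tx":0.004,"ty":0.52,"tz":-0.007,"turn":0,"fingers":60},{"tx":0.004,"ty":0.58,"tz":-0.007,"turn":0,"fingers":60},{"tx":0.004,"ty":0.596,"tz":-0.007,"turn":0,"fingers":60},{"tx":0.004,"ty":0.596,"tz":-0.007,"turn":0,"fingers":60},{"tx":0.004,"ty":0.596,"tz":-0.007,"turn":0,"fingers":60}]' 20
python3 - <<'E'
from h import *
from cell import optics
need(543.3,-159.8,86)
s=optics.camera("side")
a=cv2.resize(s["frame"][200:330,230:350,::-1],None,fx=4,fy=4,interpolation=2)
cv2.imwrite("pics/down.png",a)
E
```

```text
clock: 3.3
eef_pos: [543.9, -160.4, 87.2]
eef_rot: [-1.572, -0.001, -0.414]
wrist_force: [0.1, -0.1, 0.4]
finger_gap: 60.1
t 3.3 pos [ 543.9  -160.45   87.23] tooly [ 7.0e-04 -1.2e-03 -1.0e+00] F [ 0.13 -0.11  0.42] gap 60.07 rows [-0.0041  0.0062  0.0018]
```

View pics/down.png

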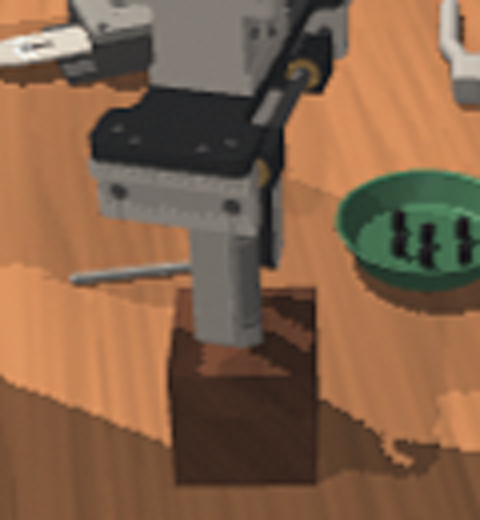

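Fingers straddle the punch above the block top (finger tip at crop (235,340)), nothing touched. Closing.

```bash
python3 -m creep '[{"tx":-0.004,"ty":0.005,"tz":0.002,"turn":0,"fingers":30},{"tx":-0.004,"ty":0.005,"tz":0.002,"turn":0,"fingers":22},{"tx":-0.004,"ty":0.005,"tz":0.002,"turn":0,"fingers":10},{"tx":-0.004,"ty":0.005,"tz":0.002,"turn":0,"fingers":10},{"tx":-0.004,"ty":0.005,"tz":0.002,"turn":0,"fingers":10},{"tx":-0.004,"ty":0.005,"tz":0.002,"turn":0,"fingers":10}]' 10
python3 -c "from h import *;need(543.3,-159.8,86)"
```

```text
clock: 3.95
eef_pos: [543.4, -159.7, 86.2]
eef_rot: [-1.571, -0.001, -0.414]
wrist_force: [1.1, 0.7, 0.9]
finger_gap: 17.8
t 3.95 pos [ 543.37 -159.72   86.25] tooly [ 0.001  -0.0011 -1.    ] F [1.09 0.7  0.94] gap 17.8 rows [-0.0002  0.0012 -0.0005]
```

```bash
python3 -m creep '[{"tx":0,"ty":0,"tz":0,"turn":0,"fingers":8},{"tx":0,"ty":0,"tz":0,"turn":0,"fingers":8},{"tx":0,"ty":0,"tz":0,"turn":0,"fingers":8},{"tx":0,"ty":-0.03,"tz":0,"turn":0,"fingers":8},{"tx":0,"ty":-0.08,"tz":0,"turn":0,"fingers":8},{"tx":0,"ty":-0.14,"tz":0,"turn":0,"fingers":8},{"tx":0,"ty":-0.22,"tz":0,"turn":0,"fingers":8},{"tx":0,"ty":-0.32,"tz":0,"turn":0,"fingers":8},{"tx":0,"ty":-0.44,"tz":0,"turn":0,"fingers":8},{"tx":0,"ty":-0.52,"tz":0,"turn":0,"fingers":8},{"tx":0,"ty":-0.54,"tz":0,"turn":0,"fingers":8},{"tx":0,"ty":-0.54,"tz":0,"turn":0,"fingers":8}]' 45
python3 - <<'E'
from h import *
from cell import optics
need(511,266.5,195)
s=optics.camera("side");np.savez("sl.npz",**s)
cv2.imwrite("pics/lift.png",cv2.resize(s["frame"][160:310,230:350,::-1],None,fx=4,fy=4,interpolation=2))
E
```

```text
clock: 5.15
eef_pos: [543.3, -159.8, 195.0]
eef_rot: [-1.572, -0.003, -0.414]
wrist_force: [0.0, -0.2, -1.9]
finger_gap: 17.5
t 5.15 pos [ 543.33 -159.76  194.98] tooly [ 0.002  -0.0017 -1.    ] F [ 0.01 -0.21 -1.88] gap 17.47 rows [-1.0059 -0.0041  1.8859]
```

View pics/lift.png

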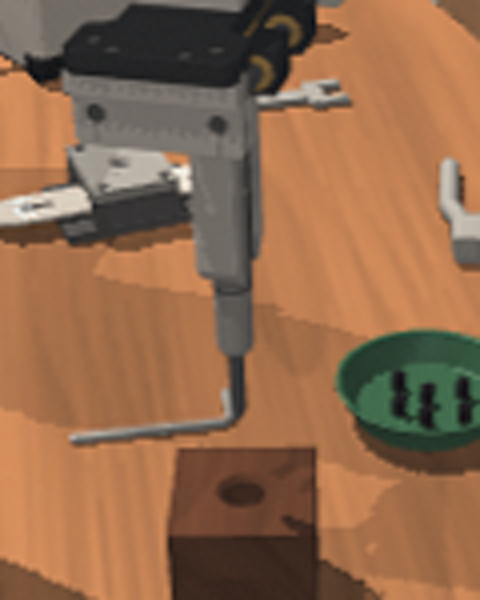

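Punch is held upright (tip at crop (236,410)); the hole in the stand is visible at crop (242,491). Moving to the jig.

```bash
python3 -m creep '[{"tx":-0.05,"ty":0,"tz":0.1,"turn":0,"fingers":8},{"tx":-0.15,"ty":0,"tz":0.28,"turn":0,"fingers":8},{"tx":-0.25,"ty":0,"tz":0.46,"turn":0,"fingers":8},{"tx":-0.35,"ty":0,"tz":0.65,"turn":0,"fingers":8},{"tx":-0.45,"ty":0,"tz":0.83,"turn":0,"fingers":8},{"tx":-0.503,"ty":0,"tz":0.943,"turn":0,"fingers":8},{"tx":-0.503,"ty":0,"tz":0.943,"turn":0,"fingers":8}]' 
python3 -m creep '[{"tx":-0.05,"ty":0,"tz":0.1,"turn":0,"fingers":8},{"tx":-0.15,"ty":0,"tz":0.28,"turn":0,"fingers":8},{"tx":-0.25,"ty":0,"tz":0.46,"turn":0,"fingers":8},{"tx":-0.35,"ty":0,"tz":0.65,"turn":0,"fingers":8},{"tx":-0.45,"ty":0,"tz":0.83,"turn":0,"fingers":8},{"tx":-0.503,"ty":0,"tz":0.943,"turn":0,"fingers":8},{"tx":-0.503,"ty":0,"tz":0.943,"turn":0,"fingers":8},{"tx":-0.503,"ty":0,"tz":0.943,"turn":0,"fingers":8}]' 
python3 -c "
from h import *;need(511,266.5,135)
s=load('sl.npz');g=cv2.cvtColor(s['frame'],cv2.COLOR_RGB2GRAY);v,u=np.nonzero(g[278:288,282:300]<55);print(u.min()+282,u.max()+282,v.min()+278,v.max()+278,onz(s,(u.min()+u.max())/2+282,(v.min()+v.max())/2+278,70));print(g[276:290,282:300])"
```

```text
clock: 5.9
eef_pos: [526.2, 56.1, 192.9]
eef_rot: [-1.572, 0.0, -0.411]
wrist_force: [0.4, -0.1, -1.5]
finger_gap: 17.5
clock: 6.7
eef_pos: [509.3, 268.5, 191.8]
eef_rot: [-1.573, 0.001, -0.411]
wrist_force: [-0.4, -0.7, -1.2]
finger_gap: 17.0
t 6.7 pos [509.33 268.46 191.78] tooly [-0.0022 -0.0019 -1.    ] F [-0.39 -0.74 -1.15] gap 17.01 rows [ 0.0119  0.2839 -0.0049]
285 295 280 285 [ 542.0324175  -159.24265746   70.        ]
[[79 78 79 82 83 82 80 79 80 81 79 79 78 74 75 76 74 74]
 [78 79 79 83 82 82 79 78 79 81 79 78 76 75 75 73 68 65]
 [79 78 81 84 82 77 73 70 70 73 74 74 74 75 76 71 67 66]
 [78 83 83 81 73 62 57 60 62 66 68 69 71 72 73 76 76 70]
 [80 83 78 63 55 55 56 55 54 57 59 64 68 69 72 75 75 76]
 [83 84 68 55 52 48 45 42 41 43 45 44 51 64 71 74 75 76]
 [84 79 63 50 42 40 41 45 44 45 45 45 45 50 68 76 76 77]
 [85 78 63 47 39 41 44 44 45 46 45 44 44 43 65 75 75 77]
 [85 84 74 52 40 38 41 44 45 46 46 46 44 54 70 77 76 77]
 [85 84 82 71 54 44 43 42 45 47 50 49 50 63 73 75 75 80]
 [84 83 83 86 79 64 59 58 57 60 65 65 70 75 74 76 80 80]
 [83 82 83 83 81 80 81 81 82 80 78 77 75 73 74 76 79 82]
 [84 83 83 84 81 79 80 79 80 79 77 75 73 73 74 76 79 81]
 [85 83 83 84 79 78 79 78 79 78 76 76 74 72 75 77 80 82]]
```

```bash
python3 -m creep '[{"tx":0.006,"ty":0.05,"tz":-0.003,"turn":0,"fingers":8},{"tx":0.012,"ty":0.15,"tz":-0.005,"turn":0,"fingers":8},{"tx":0.012,"ty":0.23,"tz":-0.005,"turn":0,"fingers":8},{"tx":0.012,"ty":0.29,"tz":-0.005,"turn":0,"fingers":8},{"tx":0.012,"ty":0.309,"tz":-0.005,"turn":0,"fingers":8},{"tx":0.012,"ty":0.309,"tz":-0.005,"turn":0,"fingers":8},{"tx":0.012,"ty":0.309,"tz":-0.005,"turn":0,"fingers":8},{"tx":0.012,"ty":0.309,"tz":-0.005,"turn":0,"fingers":8}]'
python3 - <<'E'
from h import *
from cell import optics
need(511.2,266.5,122)
s=optics.camera("side");np.savez("sg.npz",**s)
t=optics.camera("top")
print("pred tip/mouth px side",proj(s,[[511.2,266.5,48],[511.2,266.5,36]]))
cv2.imwrite("pics/guide.png",np.hstack([cv2.resize(s["frame"][140:220,220:300,::-1],(480,480),interpolation=2),cv2.resize(t["frame"][225:325,175:275,::-1],(320,480),interpolation=2)]))
E
```

```text
clock: 7.5
eef_pos: [511.3, 266.5, 130.7]
eef_rot: [-1.572, 0.0, -0.411]
wrist_force: [0.0, -0.2, -0.5]
finger_gap: 17.4
t 7.5 pos [511.33 266.54 130.72] tooly [-0.0011 -0.0013 -1.    ] F [ 0.03 -0.17 -0.49] gap 17.4 rows [-0.0005  0.0436 -0.0004]
pred tip/mouth px side [[259.68769611 196.55762708]
 [260.0128371  200.46404177]]
```

View pics/guide.png

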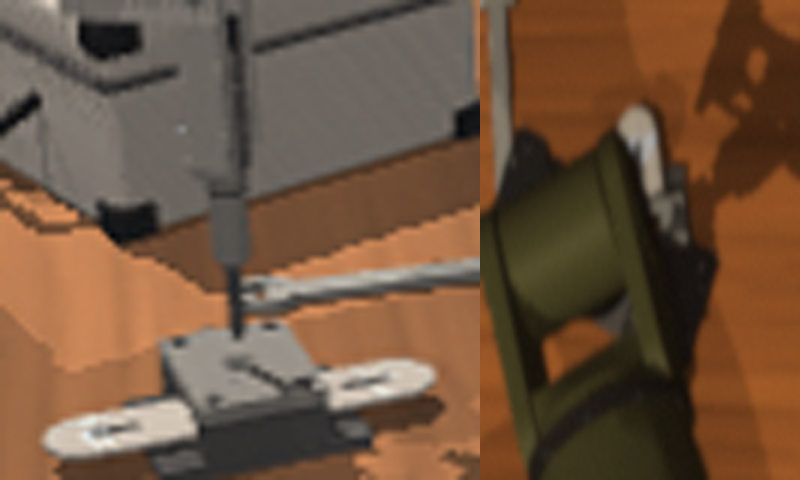

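Side crop: tip at (237,337), right above the hole at (238,362); predicted pixels agree within 0.4 px. Entering the hole gently.

```bash
python3 -m creep '[{"tx":0,"ty":0.02,"tz":0,"turn":0,"fingers":8},{"tx":0,"ty":0.04,"tz":0,"turn":0,"fingers":8},{"tx":0,"ty":0.055,"tz":0,"turn":0,"fingers":8},{"tx":0,"ty":0.065,"tz":0,"turn":0,"fingers":8},{"tx":0,"ty":0.07,"tz":0,"turn":0,"fingers":8},{"tx":0,"ty":0.07,"tz":0,"turn":0,"fingers":8}]' 
python3 -c "from h import *;need(511.2,266.5,122)"
python3 -m creep '[{"tx":0,"ty":0.01,"tz":0,"turn":0,"fingers":8},{"tx":0,"ty":0.015,"tz":0,"turn":0,"fingers":8},{"tx":0,"ty":0.015,"tz":0,"turn":0,"fingers":8}]' 
python3 -c "from h import *;need(511.2,266.5,122)"
```

```text
clock: 8.2
eef_pos: [511.1, 266.6, 116.4]
eef_rot: [-1.573, 0.001, -0.411]
wrist_force: [-0.3, -0.9, -1.2]
finger_gap: 17.4
t 8.2 pos [511.11 266.56 116.37] tooly [-0.0016 -0.0016 -1.    ] F [-0.26 -0.87 -1.25] gap 17.38 rows [ 0.0005 -0.0281 -0.0002]
clock: 8.5
eef_pos: [511.1, 266.5, 113.2]
eef_rot: [-1.573, 0.001, -0.411]
wrist_force: [0.3, -0.0, -1.7]
finger_gap: 17.5
t 8.5 pos [511.06 266.53 113.2 ] tooly [-0.0018 -0.0017 -1.    ] F [ 0.26 -0.01 -1.71] gap 17.5 rows [ 0.0007 -0.044   0.0001]
```

```bash
for i in 1; do python3 -m creep '[{"tx":0,"ty":0.01,"tz":0,"turn":0,"fingers":8},{"tx":0,"ty":0.01,"tz":0,"turn":0,"fingers":8}]' ; done
python3 -m creep '[{"tx":0,"ty":0.01,"tz":0,"turn":0,"fingers":8},{"tx":0,"ty":0.01,"tz":0,"turn":0,"fingers":8}]'
```

```text
clock: 8.7
eef_pos: [511.1, 266.6, 111.0]
eef_rot: [-1.573, 0.001, -0.411]
wrist_force: [0.5, 0.5, -2.2]
finger_gap: 17.1
clock: 8.9
eef_pos: [511.1, 266.7, 108.8]
eef_rot: [-1.573, 0.001, -0.411]
wrist_force: [0.4, 0.4, -2.7]
finger_gap: 17.5
```

```bash
python3 -m creep '[{"tx":0,"ty":0.01,"tz":0,"turn":0,"fingers":8},{"tx":0,"ty":0.01,"tz":0,"turn":0,"fingers":8}]'
python3 -m creep '[{"tx":0,"ty":0.01,"tz":0,"turn":0,"fingers":8},{"tx":0,"ty":0.01,"tz":0,"turn":0,"fingers":8}]'
```

```text
clock: 9.1
eef_pos: [511.1, 266.7, 106.6]
eef_rot: [-1.573, 0.001, -0.411]
wrist_force: [0.4, 2.0, -3.2]
finger_gap: 17.3
clock: 9.3
eef_pos: [511.0, 266.7, 104.3]
eef_rot: [-1.573, 0.001, -0.411]
wrist_force: [1.5, 1.7, -1.8]
finger_gap: 17.6
```

```bash
python3 -m creep '[{"tx":0.001,"ty":0,"tz":0.003,"turn":0,"fingers":8},{"tx":0.001,"ty":0.005,"tz":0.003,"turn":0,"fingers":8},{"tx":0.001,"ty":0.005,"tz":0.003,"turn":0,"fingers":8}]'
python3 -m creep '[{"tx":0,"ty":0.005,"tz":0,"turn":0,"fingers":8},{"tx":0,"ty":0.005,"tz":0,"turn":0,"fingers":8}]'
```

```text
clock: 9.6
eef_pos: [511.3, 267.1, 103.1]
eef_rot: [-1.573, 0.002, -0.411]
wrist_force: [-0.5, -0.5, -1.3]
finger_gap: 17.2
clock: 9.8
eef_pos: [511.2, 267.0, 101.9]
eef_rot: [-1.573, 0.002, -0.411]
wrist_force: [-0.2, 0.1, -2.4]
finger_gap: 17.2
```

```bash
python3 -m creep '[{"tx":0,"ty":0.007,"tz":0,"turn":0,"fingers":8},{"tx":0,"ty":0.007,"tz":0,"turn":0,"fingers":8}]'
python3 -m creep '[{"tx":0,"ty":0.007,"tz":0,"turn":0,"fingers":8},{"tx":0,"ty":0.007,"tz":0,"turn":0,"fingers":8}]'
```

```text
clock: 10.0
eef_pos: [511.1, 266.9, 100.3]
eef_rot: [-1.574, 0.002, -0.411]
wrist_force: [0.1, -0.3, -1.1]
finger_gap: 17.4
clock: 10.2
eef_pos: [511.1, 266.9, 98.7]
eef_rot: [-1.574, 0.002, -0.411]
wrist_force: [0.2, 0.5, -1.4]
finger_gap: 17.8
```

```bash
python3 -m creep '[{"tx":0,"ty":0.007,"tz":0,"turn":0,"fingers":8},{"tx":0,"ty":0.007,"tz":0,"turn":0,"fingers":8}]'
python3 -m creep '[{"tx":0,"ty":0.005,"tz":0,"turn":0,"fingers":8},{"tx":0,"ty":0.005,"tz":0,"turn":0,"fingers":8}]'
```

```text
clock: 10.4
eef_pos: [511.0, 267.0, 97.1]
eef_rot: [-1.574, 0.002, -0.411]
wrist_force: [-0.3, 0.8, -1.6]
finger_gap: 17.2
clock: 10.6
eef_pos: [511.1, 267.0, 96.2]
eef_rot: [-1.574, 0.002, -0.411]
wrist_force: [-0.3, -0.3, -0.3]
finger_gap: 17.4
```

```bash
python3 -m creep '[{"tx":0,"ty":0.005,"tz":0,"turn":0,"fingers":8},{"tx":0,"ty":0.005,"tz":0,"turn":0,"fingers":8}]'
python3 -m creep '[{"tx":0,"ty":0.005,"tz":0,"turn":0,"fingers":8},{"tx":0,"ty":0.005,"tz":0,"turn":0,"fingers":8}]'
```

```text
clock: 10.8
eef_pos: [511.2, 267.0, 95.3]
eef_rot: [-1.573, 0.002, -0.411]
wrist_force: [-0.3, 0.6, 2.5]
finger_gap: 17.6
clock: 11.0
eef_pos: [511.2, 267.0, 94.4]
eef_rot: [-1.573, 0.002, -0.411]
wrist_force: [0.1, -0.6, 3.1]
finger_gap: 17.6
```

```bash
python3 -m creep '[{"tx":0,"ty":0.005,"tz":0,"turn":0,"fingers":8},{"tx":0,"ty":0.005,"tz":0,"turn":0,"fingers":8}]'
python3 -m creep '[{"tx":0,"ty":0.005,"tz":0,"turn":0,"fingers":8},{"tx":0,"ty":0.005,"tz":0,"turn":0,"fingers":8}]'
```

```text
clock: 11.2
eef_pos: [511.3, 267.0, 93.5]
eef_rot: [-1.573, 0.002, -0.411]
wrist_force: [-0.2, -0.3, 4.3]
finger_gap: 17.3
clock: 11.4
eef_pos: [511.3, 267.0, 92.6]
eef_rot: [-1.573, 0.001, -0.411]
wrist_force: [-1.3, 0.0, 4.7]
finger_gap: 17.1
```

```bash
python3 -m creep '[{"tx":0,"ty":0.005,"tz":0,"turn":0,"fingers":8},{"tx":0,"ty":0.005,"tz":0,"turn":0,"fingers":8}]'
python3 -m creep '[{"tx":0,"ty":0.004,"tz":0,"turn":0,"fingers":8},{"tx":0,"ty":0.004,"tz":0,"turn":0,"fingers":8}]'
```

```text
clock: 11.6
eef_pos: [511.4, 267.1, 91.8]
eef_rot: [-1.573, 0.001, -0.411]
wrist_force: [-0.9, -0.5, 6.1]
finger_gap: 17.3
clock: 11.8
eef_pos: [511.4, 267.1, 91.2]
eef_rot: [-1.573, 0.001, -0.411]
wrist_force: [-1.5, -0.5, 7.0]
finger_gap: 17.6
```

```bash
python3 -m creep '[{"tx":0,"ty":0.003,"tz":0,"turn":0,"fingers":8},{"tx":0,"ty":0.003,"tz":0,"turn":0,"fingers":8}]'
python3 -m creep '[{"tx":0,"ty":0.003,"tz":0,"turn":0,"fingers":8},{"tx":0,"ty":0.003,"tz":0,"turn":0,"fingers":8}]'
```

```text
clock: 12.0
eef_pos: [511.5, 267.1, 91.0]
eef_rot: [-1.573, 0.001, -0.411]
wrist_force: [-1.9, -1.6, 6.4]
finger_gap: 17.7
clock: 12.2
eef_pos: [511.5, 267.1, 90.7]
eef_rot: [-1.573, 0.001, -0.411]
wrist_force: [-2.5, -0.2, 7.3]
finger_gap: 17.5
```

```bash
python3 -m creep '[{"tx":-0.002,"ty":0.004,"tz":-0.001,"turn":0,"fingers":8},{"tx":-0.002,"ty":0.004,"tz":-0.001,"turn":0,"fingers":8}]'
python3 -m creep '[{"tx":-0.001,"ty":0.004,"tz":0,"turn":0,"fingers":8},{"tx":-0.001,"ty":0.004,"tz":0,"turn":0,"fingers":8}]'
```

```text
clock: 12.4
eef_pos: [511.3, 267.1, 90.4]
eef_rot: [-1.572, 0.0, -0.411]
wrist_force: [-1.3, -0.6, 7.8]
finger_gap: 17.3
clock: 12.6
eef_pos: [511.3, 267.2, 90.1]
eef_rot: [-1.572, -0.0, -0.411]
wrist_force: [-1.2, -1.8, 8.1]
finger_gap: 17.6
```

```bash
python3 -m creep '[{"tx":-0.001,"ty":0.004,"tz":0,"turn":0,"fingers":8},{"tx":-0.001,"ty":0.004,"tz":0,"turn":0,"fingers":8}]'; python3 -c "from h import *;need(511.2,266.5,88.5)"
```

```text
clock: 12.8
eef_pos: [511.2, 267.2, 89.7]
eef_rot: [-1.572, -0.001, -0.411]
wrist_force: [-1.6, -0.9, 7.6]
finger_gap: 17.3
t 12.8 pos [511.22 267.21  89.69] tooly [ 4.e-04 -1.e-03 -1.e+00] F [-1.58 -0.92  7.59] gap 17.31 rows [ 0.0013  0.006  -0.0033]
```

```bash
python3 -m creep '[{"tx":-0.001,"ty":0.004,"tz":0,"turn":0,"fingers":8},{"tx":-0.001,"ty":0.004,"tz":0,"turn":0,"fingers":8}]'; python3 -c "from h import *;need(511.2,266.5,88.5)"
```

```text
clock: 13.0
eef_pos: [511.2, 267.3, 89.4]
eef_rot: [-1.571, -0.001, -0.411]
wrist_force: [-1.6, -1.2, 7.8]
finger_gap: 17.4
t 13.0 pos [511.24 267.26  89.44] tooly [ 0.0011 -0.001  -1.    ] F [-1.59 -1.23  7.84] gap 17.4 rows [ 0.0013  0.0047 -0.0036]
```

```bash
python3 -m creep '[{"tx":-0.001,"ty":0.004,"tz":-0.001,"turn":0,"fingers":8},{"tx":-0.001,"ty":0.004,"tz":-0.001,"turn":0,"fingers":8}]'; python3 -c "from h import *;need(511.2,266.5,88.5)"
```

```text
clock: 13.2
eef_pos: [511.1, 267.1, 89.1]
eef_rot: [-1.571, -0.002, -0.411]
wrist_force: [-0.5, -1.1, 7.0]
finger_gap: 17.3
t 13.2 pos [511.15 267.15  89.11] tooly [ 1.7e-03 -8.0e-04 -1.0e+00] F [-0.51 -1.06  7.03] gap 17.33 rows [ 0.0015  0.0031 -0.0029]
```

```bash
python3 -m creep '[{"tx":-0.0005,"ty":0.004,"tz":-0.0005,"turn":0,"fingers":8},{"tx":-0.0005,"ty":0.004,"tz":-0.0005,"turn":0,"fingers":8}]'
python3 - <<'E'
from h import *
from cell import optics
need(511.2,266.5,88.5)
s=optics.camera("side");np.savez("sp.npz",**s)
g=load("sg.npz")
def cr(c,du=0): return cv2.resize(c["frame"][150:210,235:285,::-1],(400,480),interpolation=2)
cv2.imwrite("pics/press.png",np.hstack([cr(g),cr(s)]))
E
```

```text
clock: 13.4
eef_pos: [511.1, 267.1, 88.5]
eef_rot: [-1.571, -0.002, -0.411]
wrist_force: [-0.7, -0.7, 5.6]
finger_gap: 16.7
t 13.4 pos [511.08 267.09  88.55] tooly [ 1.9e-03 -8.0e-04 -1.0e+00] F [-0.68 -0.67  5.57] gap 16.74 rows [ 0.0017  0.0002 -0.0025]
```

View pics/press.png

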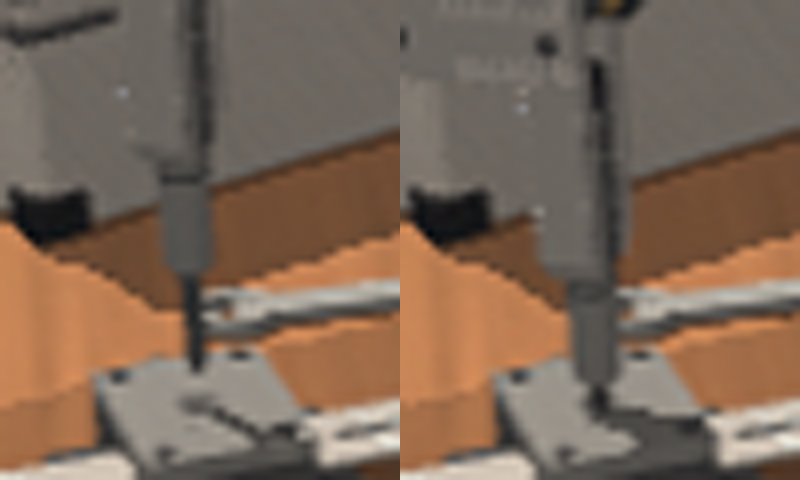

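Barrel length below the fingers is unchanged (no slip) and force is now falling: on the tripping slope. One more small step.

```bash
python3 -m creep '[{"tx":0,"ty":0.0035,"tz":-0.0005,"turn":0,"fingers":8},{"tx":0,"ty":0.0035,"tz":-0.0005,"turn":0,"fingers":8}]'; python3 -c "from h import *;need(511.2,266.5,88.5)"
```

```text
clock: 13.65
eef_pos: [511.0, 267.0, 87.7]
eef_rot: [-1.571, -0.002, -0.411]
wrist_force: [-0.3, -0.1, 2.8]
finger_gap: 17.2
t 13.65 pos [511.   267.    87.69] tooly [ 1.8e-03 -8.0e-04 -1.0e+00] F [-0.27 -0.09  2.76] gap 17.19 rows [ 0.0019 -0.004  -0.0019]
```

Force has dropped to ~4.3 N net: tripped at ≈7.4 mm. Easing off and withdrawing straight up.

```bash
python3 -m creep '[{"tx":0,"ty":0,"tz":0,"turn":0,"fingers":8},{"tx":0,"ty":-0.03,"tz":0,"turn":0,"fingers":8},{"tx":0,"ty":-0.06,"tz":0,"turn":0,"fingers":8},{"tx":0,"ty":-0.1,"tz":0,"turn":0,"fingers":8},{"tx":0,"ty":-0.15,"tz":0,"turn":0,"fingers":8},{"tx":0,"ty":-0.22,"tz":0,"turn":0,"fingers":8},{"tx":0,"ty":-0.32,"tz":0,"turn":0,"fingers":8},{"tx":0,"ty":-0.45,"tz":0,"turn":0,"fingers":8},{"tx":0,"ty":-0.53,"tz":0,"turn":0,"fingers":8},{"tx":0,"ty":-0.55,"tz":0,"turn":0,"fingers":8},{"tx":0,"ty":-0.55,"tz":0,"turn":0,"fingers":8}]'; python3 -c "from h import *;need(543.4,-159.7,197)"
```

```text
clock: 14.75
eef_pos: [510.8, 267.1, 198.3]
eef_rot: [-1.57, -0.003, -0.411]
wrist_force: [-0.3, 0.3, -1.9]
finger_gap: 17.4
t 14.75 pos [510.85 267.1  198.3 ] tooly [ 2.6e-03 -4.0e-04 -1.0e+00] F [-0.29  0.27 -1.92] gap 17.36 rows [ 1.001   0.0078 -1.8917]
```

```bash
python3 -m creep '[{"tx":0.05,"ty":0,"tz":-0.1,"turn":0,"fingers":8},{"tx":0.15,"ty":0,"tz":-0.28,"turn":0,"fingers":8},{"tx":0.25,"ty":0,"tz":-0.46,"turn":0,"fingers":8},{"tx":0.35,"ty":0,"tz":-0.65,"turn":0,"fingers":8},{"tx":0.45,"ty":0,"tz":-0.83,"turn":0,"fingers":8},{"tx":0.5,"ty":0,"tz":-0.946,"turn":0,"fingers":8},{"tx":0.5,"ty":0,"tz":-0.946,"turn":0,"fingers":8}]' 
python3 -m creep '[{"tx":0.05,"ty":0,"tz":-0.1,"turn":0,"fingers":8},{"tx":0.15,"ty":0,"tz":-0.28,"turn":0,"fingers":8},{"tx":0.25,"ty":0,"tz":-0.46,"turn":0,"fingers":8},{"tx":0.35,"ty":0,"tz":-0.65,"turn":0,"fingers":8},{"tx":0.45,"ty":0,"tz":-0.83,"turn":0,"fingers":8},{"tx":0.5,"ty":0,"tz":-0.946,"turn":0,"fingers":8},{"tx":0.5,"ty":0,"tz":-0.946,"turn":0,"fingers":8},{"tx":0.5,"ty":0,"tz":-0.946,"turn":0,"fingers":8}]' 
python3 -c "from h import *;need(543.4,-159.7,165)"
```

```text
clock: 15.45
eef_pos: [526.6, 51.1, 197.5]
eef_rot: [-1.571, -0.001, -0.414]
wrist_force: [-1.0, 0.9, -1.3]
finger_gap: 17.5
clock: 16.25
eef_pos: [542.0, -161.8, 196.8]
eef_rot: [-1.571, 0.0, -0.414]
wrist_force: [0.4, -0.4, -1.8]
finger_gap: 17.4
t 16.25 pos [ 541.98 -161.76  196.83] tooly [-4.e-04 -1.e-04 -1.e+00] F [ 0.38 -0.42 -1.83] gap 17.37 rows [0.0024 0.1592 0.0123]
```

```bash
python3 -m creep '[{"tx":0.002,"ty":0.0,"tz":0.012,"turn":0,"fingers":8},{"tx":0.002,"ty":0.06,"tz":0.012,"turn":0,"fingers":8},{"tx":0.002,"ty":0.12,"tz":0.012,"turn":0,"fingers":8},{"tx":0.002,"ty":0.155,"tz":0.012,"turn":0,"fingers":8},{"tx":0.002,"ty":0.159,"tz":0.012,"turn":0,"fingers":8},{"tx":0.002,"ty":0.159,"tz":0.012,"turn":0,"fingers":8},{"tx":0.002,"ty":0.159,"tz":0.012,"turn":0,"fingers":8}]'
python3 - <<'E'
from h import *
from cell import optics
need(543.4,-159.7,86.2)
s=optics.camera("side");np.savez("sr.npz",**s)
print(proj(s,[[543.4,-159.7,83],[543.4,-159.7,70]]))
cv2.imwrite("pics/ret.png",np.hstack([cv2.resize(c["frame"][195:295,240:340,::-1],(400,400),interpolation=2) for c in(load("sl.npz"),s)]))
E
```

```text
clock: 16.95
eef_pos: [543.5, -159.8, 165.4]
eef_rot: [-1.571, -0.0, -0.414]
wrist_force: [0.3, 0.2, -1.4]
finger_gap: 17.2
t 16.95 pos [ 543.48 -159.81  165.41] tooly [ 2.e-04 -3.e-04 -1.e+00] F [ 0.25  0.16 -1.44] gap 17.22 rows [-0.0007  0.3961  0.0004]
[[290.45788784 277.17892621]
 [290.73185956 282.56197541]]
```

View pics/ret.png

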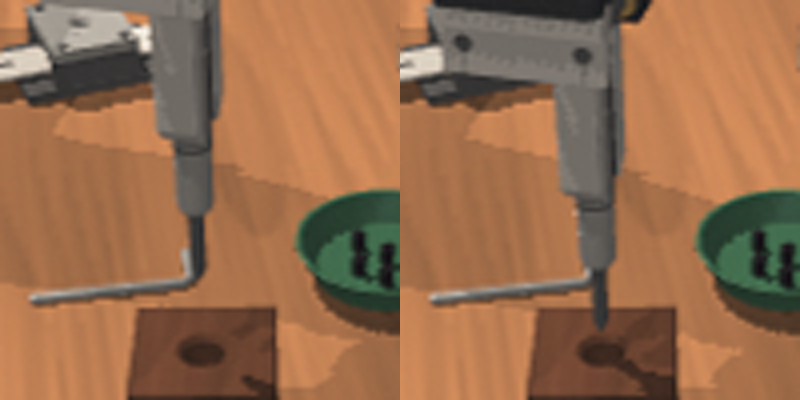

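Tip at crop (600,327) is right above the hole (601,352), and its height matches the expected, so no slip in the grip. Lowering.

```bash
python3 -m creep '[{"tx":-0.0005,"ty":0.04,"tz":0,"turn":0,"fingers":8},{"tx":-0.0005,"ty":0.09,"tz":0,"turn":0,"fingers":8},{"tx":-0.0005,"ty":0.14,"tz":0,"turn":0,"fingers":8},{"tx":-0.0005,"ty":0.19,"tz":0,"turn":0,"fingers":8},{"tx":-0.0005,"ty":0.23,"tz":0,"turn":0,"fingers":8},{"tx":-0.0005,"ty":0.245,"tz":0,"turn":0,"fingers":8},{"tx":-0.0005,"ty":0.245,"tz":0,"turn":0,"fingers":8}]' 
python3 -c "from h import *;need(543.4,-159.7,100)"
```

```text
clock: 17.7
eef_pos: [543.3, -159.7, 116.0]
eef_rot: [-1.571, 0.0, -0.414]
wrist_force: [-0.0, 0.2, -1.3]
finger_gap: 17.3
t 17.7 pos [ 543.27 -159.73  115.95] tooly [-4.e-04 -1.e-04 -1.e+00] F [-0.02  0.2  -1.31] gap 17.29 rows [0.0006 0.0798 0.0004]
```

```bash
python3 -m creep '[{"tx":0,"ty":0.02,"tz":0,"turn":0,"fingers":8},{"tx":0,"ty":0.04,"tz":0,"turn":0,"fingers":8},{"tx":0,"ty":0.06,"tz":0,"turn":0,"fingers":8},{"tx":0,"ty":0.08,"tz":0,"turn":0,"fingers":8},{"tx":0,"ty":0.08,"tz":0,"turn":0,"fingers":8}]' 
python3 -c "from h import *;need(543.4,-159.7,86.5)"
```

```text
clock: 18.2
eef_pos: [543.2, -159.6, 99.4]
eef_rot: [-1.571, 0.001, -0.414]
wrist_force: [1.1, 1.4, -1.7]
finger_gap: 17.5
t 18.2 pos [ 543.17 -159.58   99.4 ] tooly [-8.e-04  3.e-04 -1.e+00] F [ 1.08  1.36 -1.74] gap 17.51 rows [ 0.0014  0.0645 -0.0001]
```

Barrel has entered cleanly. Down to just above the step, then feel for it.

```bash
python3 -m creep '[{"tx":0.001,"ty":0.02,"tz":0,"turn":0,"fingers":8},{"tx":0.001,"ty":0.04,"tz":0,"turn":0,"fingers":8},{"tx":0.001,"ty":0.052,"tz":0,"turn":0,"fingers":8},{"tx":0.001,"ty":0.052,"tz":0,"turn":0,"fingers":8}]' 
python3 -c "from h import *;need(543.4,-159.7,86.2)"
python3 -m creep '[{"tx":0,"ty":0.004,"tz":0,"turn":0,"fingers":8},{"tx":0,"ty":0.008,"tz":0,"turn":0,"fingers":8},{"tx":0,"ty":0.008,"tz":0,"turn":0,"fingers":8}]' 
python3 -c "from h import *;need(543.4,-159.7,86.2)"
```

```text
clock: 18.6
eef_pos: [543.2, -159.6, 88.5]
eef_rot: [-1.571, 0.001, -0.414]
wrist_force: [0.3, 0.4, -2.4]
finger_gap: 17.2
t 18.6 pos [ 543.19 -159.56   88.53] tooly [-1.4e-03  6.0e-04 -1.0e+00] F [ 0.31  0.36 -2.36] gap 17.21 rows [ 0.0013  0.0116 -0.0002]
clock: 18.9
eef_pos: [543.2, -159.6, 86.9]
eef_rot: [-1.571, 0.001, -0.414]
wrist_force: [0.6, 0.5, -2.2]
finger_gap: 17.2
t 18.9 pos [ 543.24 -159.56   86.94] tooly [-1.2e-03  5.0e-04 -1.0e+00] F [ 0.59  0.48 -2.21] gap 17.24 rows [ 0.001   0.0037 -0.0003]
```

```bash
python3 -m creep '[{"tx":0,"ty":0.005,"tz":0,"turn":0,"fingers":8},{"tx":0,"ty":0.005,"tz":0,"turn":0,"fingers":8}]' 
python3 -m creep '[{"tx":0,"ty":0.005,"tz":0,"turn":0,"fingers":8},{"tx":0,"ty":0.005,"tz":0,"turn":0,"fingers":8}]'
```

```text
clock: 19.1
eef_pos: [543.3, -159.6, 86.2]
eef_rot: [-1.571, 0.001, -0.414]
wrist_force: [0.6, 0.9, 2.1]
finger_gap: 17.3
clock: 19.3
eef_pos: [543.6, -159.7, 86.1]
eef_rot: [-1.571, 0.0, -0.414]
wrist_force: [-3.1, 1.1, 10.0]
finger_gap: 17.3
```

Seated on the step at the same height as at the start (86.1 mm, force rising to +10 N). Releasing gently, then up.

```bash
python3 -m creep '[{"tx":0,"ty":0,"tz":0,"turn":0,"fingers":17},{"tx":0,"ty":0,"tz":0,"turn":0,"fingers":19},{"tx":0,"ty":0,"tz":0,"turn":0,"fingers":22},{"tx":0,"ty":0,"tz":0,"turn":0,"fingers":30},{"tx":0,"ty":0,"tz":0,"turn":0,"fingers":50},{"tx":0,"ty":0,"tz":0,"turn":0,"fingers":60},{"tx":0,"ty":0,"tz":0,"turn":0,"fingers":60},{"tx":0,"ty":0,"tz":0,"turn":0,"fingers":60}]' 5
python3 -m creep '[{"tx":0,"ty":-0.05,"tz":0,"turn":0,"fingers":60},{"tx":0,"ty":-0.15,"tz":0,"turn":0,"fingers":60},{"tx":0,"ty":-0.3,"tz":0,"turn":0,"fingers":60},{"tx":0,"ty":-0.45,"tz":0,"turn":0,"fingers":60},{"tx":0,"ty":-0.6,"tz":0,"turn":0,"fingers":60},{"tx":0,"ty":-0.7,"tz":0,"turn":0,"fingers":60},{"tx":0,"ty":-0.7,"tz":0,"turn":0,"fingers":60},{"tx":0,"ty":-0.7,"tz":0,"turn":0,"fingers":60}]'
python3 - <<'E'
from h import *
from cell import optics
s=optics.camera("side");o=load("side0.npz")
cv2.imwrite("pics/end.png",s["frame"][:,:,::-1])
cv2.imwrite("pics/endc.png",np.hstack([cv2.resize(c["frame"][235:335,240:340,::-1],(400,400),interpolation=2) for c in(o,s)]))
for n,c in(("start",o),("end",s)):
    h=cv2.cvtColor(c["frame"],cv2.COLOR_RGB2HSV)[...,1]<60
    print(n,[(r,(np.nonzero(h[r,283:300])[0]+283).min(),(np.nonzero(h[r,283:300])[0]+283).max()) for r in(250,252,256,262,272,278,282)], [r for r in range(242,292) if h[r,289]][::40], )
    W=cloud(c);m=(W[...,2]>80)&(W[...,2]<150)&(np.hypot(W[...,0]-543,W[...,1]+160)<25);print("top z",np.sort(W[m][:,2])[-5:].round(1))
E
```

```text
clock: 20.1
eef_pos: [543.5, -159.7, 86.1]
eef_rot: [-1.571, 0.0, -0.414]
wrist_force: [-0.4, -0.4, -0.2]
finger_gap: 58.1
clock: 20.9
eef_pos: [543.4, -159.7, 225.9]
eef_rot: [-1.571, 0.0, -0.414]
wrist_force: [-0.1, 0.4, -0.5]
finger_gap: 60.0
start [(250, np.int64(288), np.int64(290)), (252, np.int64(285), np.int64(293)), (256, np.int64(285), np.int64(293)), (262, np.int64(286), np.int64(293)), (272, np.int64(286), np.int64(294)), (278, np.int64(286), np.int64(294)), (282, np.int64(286), np.int64(294))] [250]
top z [140.8 141.  141.  141.5 141.7]Traceback (most recent call last):
  File "<stdin>", line 8, in <module>
    return umr_minimum(a, axis, None, out, keepdims, initial, where)
ValueError: zero-size array to reduction operation minimum which has no identity
```

View pics/endc.png

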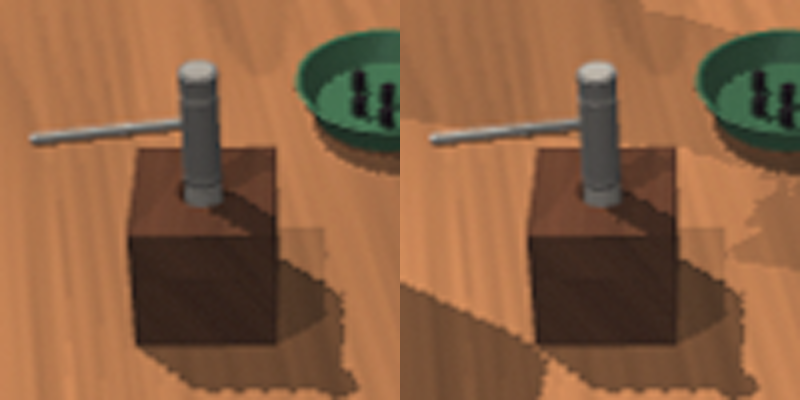

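View pics/end.png

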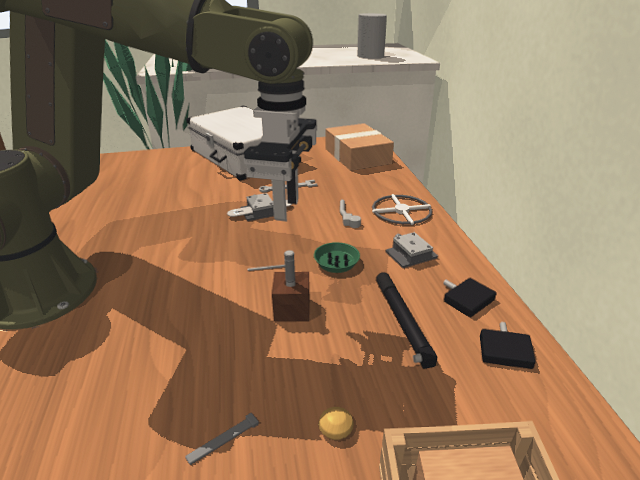

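The punch stands in its hole exactly as at the start (cap at crop (598,70) against (198,70)). The other things are in place and the gripper is clear.

```bash
python3 -c "
from cell import manip;print(manip.sign_off())"
```

```text
the job is handed in; nothing more can be done
None
```

The strip has been punched, the punch is back in its stand, and the job was handed in at about 21 s of the 69 s allowed; sign-off gave no verdict.

- **Punch mark:** I gripped the punch at its grip point and put the nose down the guide hole of the jig nearest the base, the one with the strip clamped in it. Contact came at about 14 mm above the table. The net force rose to about 9.5 N, then fell to about 4.3 N, which I took as the trip, at roughly 7.4 mm of nose travel. I held it there 0.1 s and drew straight up. The readings never came near the 22 N limit. The travel figure comes from the force curve. The arm's own height reading suggests up to 8.3 mm, so the two disagree, but both are past the 6.8 mm trip point and short of the 8.8 mm stop.
- **Return to the stand:** The barrel seated on its step at the same tool height as when I picked it up (86.1 mm against 86.2 mm). I then let go and raised the gripper clear.
- **Last checks:** In the final side picture the punch stands upright and matches the first picture by eye. The bystanders look unmoved there too, but I did not measure them. The last numeric comparison script, of the punch's outline, stopped with an indexing error partway. I did not repeat it, relying on the pictures and the seating height.

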